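Tomato over the pan with tongs

TASK

Pick up the kitchen tongs, close them on the tomato lying on the chopping board, and lift it off without ever touching the tomato with the gripper itself. Carry it over the middle of the frying pan and finish there holding it motionless in the squeezed tongs, well clear above the rim of the pan, without putting it down or letting go. Leave the lemon and the mug where they are.

Things in the scene. Friction and masses are not known exactly. Their poses are not given: they have to be found in the camera images.
- tongs: Sprung kitchen tongs lying flat: steel arms, black thumb plates, red jaws; 245 mm long, 0.12 kg. Origin on the underside, midway between the thumb plates, near the centre of mass; +x to the jaws, z up, squeezed along y. Pivot drum (24 mm across) at x = -105 mm; its wire loop ends at -137 mm. The spring opens the tongs fully when released; both arms move alike
- tongs_grip (a point): Grip point: midway between the thumb plates, 18 mm above the tongs' underside. Plates: x -24 to +24 mm, 30 mm tall from the underside, 62 mm wide outside at rest. Squeezed to 55 mm the jaws stand 77 (rear edge) to 88 mm apart; on the tomato the plates are 36 to 40 mm apart. The spring pushes each plate with 6 N at rest, 11 N on the tomato; about 35 N of grip holds the tomato well
- tongs_jaws (a point): midway between the jaws at half their height: 85 mm ahead (+x) of the tongs' origin, 17 mm above their underside; axes as for the tongs. Jaws: x 62 to 108 mm, 34 mm tall from the underside, slightly hollow; at rest 88 (rear edge) to 101 mm (middle) apart inside, 112 mm wide outside
- tongs_left (a joint): closing angle of each tongs arm: 0 fully open at rest, about 0.11 when closed on the tomato, 0.2 rad fully closed
- tomato: red tomato with green leaves on top, 57 mm across, 62 mm tall, about 0.08 kg; stands loose on the chopping board, stalk up. Origin at the centre of its underside
- tomato_centre (a point): the middle of the tomato, 31 mm above its underside
- lemon: yellow lemon, 78 x 55 x 56 mm, loose on the same board at the other end; not to be moved. Origin at the centre of its underside
- board: light wooden chopping board lying flat, fixed, 140 x 360 x 14 mm (x, y, z). Origin at the centre of its underside
- frying_pan: dark round frying pan standing on the hob, fixed; 220 mm across the rim, 45 mm high, open; black handle to its own +y, reaching 265 mm from the centre and 68 mm high. Origin at the centre of its underside
- pan_centre (a point): middle of the pan's mouth, level with the rim
- mug: white mug with red stripes, loose, 87 mm wide, 102 mm tall; not to be moved. Origin at the underside, near the middle
There are look-alikes about, which are no part of the job. What is shaped like the tomato but blue or turquoise is not meant.

How it is judged:
On the way:
1. the tomato is lifted off the board in the tongs (height (world z) of tomato_centre above 0.06 m and contact force between tongs and tomato above 0.5 N and contact force between tomato and board below 0.05 N), for 0.2 s.
At the end, for the whole second after the job is handed in: Tomato at rest (<30 mm/s) in the tongs, squeezed past 0.05 rad and gripped by the fingers; its middle within 60 mm of the pan centre seen from above and >95 mm over the worktop, jaws >70 mm; tongs and tomato clear of the pan; lemon and mug within 30 mm of their starts (horizontal distance between tomato_centre and pan_centre below 0.06 m and height (world z) of tomato_centre above 0.095 m and height (world z) of tongs_jaws above 0.07 m and contact force between tongs and tomato above 0.5 N and contact force between the fingers and tongs above 1 N and value of joint tongs_left above 0.05 rad and contact force between each of tomato, tongs and frying_pan below 0.05 N and linear speed of tomato below 0.03 m/s and distance of each of lemon, mug from where it was at the start of the episode below 0.03 m); the arm keeps its last pose, push and grip.
It fails at once if the gripper or arm touches the tomato (contact force between any of the fingers, the arm and tomato above 0.3 N).
It fails at once if the lemon or mug is moved by more than 30 mm (distance of any of lemon, mug from where it was at the start of the episode above 0.03 m).
It also fails if it takes over 42 s, if anything falls off the work surface, if the arm or the gripper's body presses on something with over 40 N, if the wrist force passes 120 N, or if a joint passes its speed limit or range.

ROBOT

A 6-joint arm with a two-finger parallel gripper is mounted at the origin on a cart in front of the work surface, level with it; the furniture and walls round the work are solid. World frame = base frame: x ahead of the robot, y to its left, z up, the work surface at z = 0. Lengths are in m, angles in rad, forces in N, time in s.
With the tool pointing down it reaches from about 0.35 to 0.975 m from the base axis. Payload 4.9 kg.
Tool frame: the origin (TCP) lies midway between the tips of the shut fingers; the grasp point (between the pads) lies 19 mm behind it; z points along the fingers, y is the line along which they close (so a half turn about z gives the same grasp; the last joint's range is limited). The gripper opens to 85 mm and grips with 20 to 120 N. Pads are 22 mm wide; open, the fingers measure 114 mm over their backs; the gripper's body (76 mm by 85 mm) begins 54 mm behind the grasp point. The pads swing forward as they close: fully open they stand 13 mm farther back than shut.
Start: joints at [1.03, 0.053, 1.613, -0, 1.476, -0.119], TCP at [0.256, 0.57, 0.202] pointing down, gripper open.
Joint ranges: [-3.01, 3.01], [-1.01, 2.22], [0.06, 2.58], [-1.02, 4.17], [0.09, 2.62], [-3.14, 3.14]. Speed limits (rad/s): [2.57, 2.57, 3.14, 3.14, 3.14, 3.14].

INTERFACE

Orientations are given as a rotation vector (axis times angle).
In Python, from station import ctrl, optics, job gives the robot as it stands.
- The arm moves only by the shell command python3 -m jog 'ROWS' [OPENING] [FORCE]. ROWS is JSON, a list of rows, each a list of 2 entries, a list of its own where there are three numbers: the shift along the tool's x, y, z in m, then the turn, a rotation vector about the tool's x, y, z in rad. A call has 1 to 5 rows; each row is the pose to reach, as a shift and turn from the pose commanded when the call began, along the tool's axes at that moment; what a row does not reach only later rows make up. A row lasts 1/10 s, in which the tool goes at most 50 mm and 8.59 degrees, less where a joint would pass 70% of its speed; a pose out of reach is approached as far as the arm can. A call with a gripper value outside its range is refused whole. OPENING is the opening, from 0 (shut) to 1 (fully open), set as the call begins (- or left out, the last holds). The fingers move at their own pace and stop on an object; FORCE is the grip in N (left out, the last holds). Time passes only in rows, so rows that repeat a pose let the fingers close. It gives the time, the measured TCP pose, the force, the opening and the grip force at its end, in the units of the state.
- ctrl.get_obs(): the state, without advancing time (a new reading comes with each control period).
- optics.get_image(name): name is "scene" or "top" or "wrist"; returns a dict with "image" (384x512x3 uint8, blue, green, red), "fx", "fy", "cx", "cy" (pixels), "rvec" (rotation vector, rad) and "tvec" (3), from world to camera coordinates, as OpenCV has them; the wrist camera has in their place "mount" (4x4, takes a point from camera to tool coordinates, whose origin is the TCP and whose axes are the flange's). Camera axes: x right, y down, z forward; pixel columns grow to the right and rows downward; lengths in m; the calibration is good to about 2 mm. A picture is of the moment at which its call begins: read the wrist's pose just before it. There is no depth.
- job.finish_job(): hands the job in; it is judged then, once.
The state is a dict: "t": time; "q": joint angles; "dq": joint speeds; "effort": joint torques, N m; "tool_pos": TCP position; "tool_rot": TCP orientation; "contact_force": force on the tool from outside, world axes, zero at the start; "wrist_torque": the same for the moment, N m; "opening": finger opening in m; "grip_force": force on a finger pad.
Only numpy, scipy, OpenCV 4.12 (cv2) and the standard library are available. Lean on these libraries where they do the work, as an engineer would, in place of code of your own. Each camera call takes 0.05 s, during which the arm holds its last target. There are 200 camera calls.

## Working session

There is one attempt and no reset: what is moved stays moved. The work goes in short steps, Python scripts to look and compute and a shell command to move; the robot and the scene stay as the last step left them, time stands still between calls to the robot, and variables do not carry over. Pictures are saved under pics/ and viewed, at most 10 in all, crops included, and the job is handed in when it is done.

```bash
mkdir -p pics; cat > h.py <<'E'
import numpy as np, cv2
from scipy.spatial.transform import Rotation as R
from station import ctrl, optics, job
def ray(c,u,v,z):
    Rm=cv2.Rodrigues(np.array(c["rvec"],float))[0]; t=np.array(c["tvec"],float).ravel()
    o=-Rm.T@t; d=Rm.T@np.array([(u-c["cx"])/c["fx"],(v-c["cy"])/c["fy"],1])
    return o+d*(z-o[2])/d[2]
E
python3 - <<'E'
from h import *
import json
for n in("top","scene"):
    c=optics.get_image(n); cv2.imwrite(f"pics/{n}0.png",c["image"])
    d={k:np.array(v).tolist() for k,v in c.items() if k!="image"}; json.dump(d,open(n+".json","w")); print(d)
print(ctrl.get_obs())
E
```

```text
{'fx': 413.50119979924995, 'fy': 413.50119979924995, 'cx': 252.05671932740017, 'cy': 183.1478686093192, 'rvec': [2.175613878605902, -2.212814008873307, 0.06905176858809223], 'tvec': [0.0696864328089047, 0.5199850596658704, 1.0759438388195177]}
{'fx': 407.42432990606346, 'fy': 407.42432990606346, 'cx': 249.88308428822023, 'cy': 188.53747642524868, 'rvec': [2.2707762343234807, -0.9024129727471302, 0.3256128879625634], 'tvec': [-0.32254592937605175, 0.3571881537489312, 0.8241436778258142]}
{'t': 0.1, 'q': array([ 1.02996665e+00,  5.33459373e-02,  1.61415099e+00, -2.60445534e-05,
        1.47600505e+00, -1.19023740e-01]), 'dq': array([ 2.84924791e-04, -5.31001985e-04, -2.19888328e-03,  1.29693836e-03,
        8.27326306e-05,  3.42230693e-04]), 'effort': array([ 2.13099629e-04, -3.94904816e+01, -3.71364105e+01, -1.37427769e-04,
        3.94122675e-03,  9.05839585e-06]), 'tool_pos': array([0.2555796 , 0.56967503, 0.20055526]), 'tool_rot': array([-6.57541800e-01, -3.07140081e+00,  2.85006344e-03]), 'contact_force': array([ 0.06277967,  0.06264446, -0.08126045]), 'wrist_torque': array([-0.01863396,  0.04640625,  0.01036884]), 'grip_force': 0.0, 'opening': 0.0858497149879759}
```

View pics/top0.png

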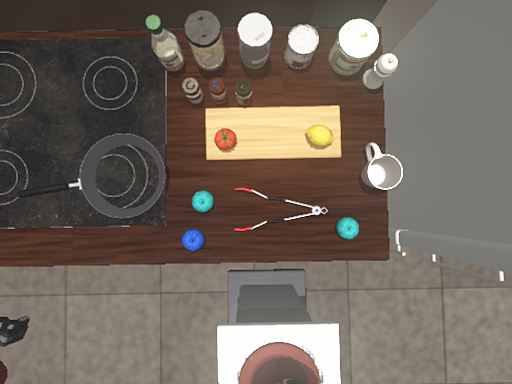

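View pics/scene0.png

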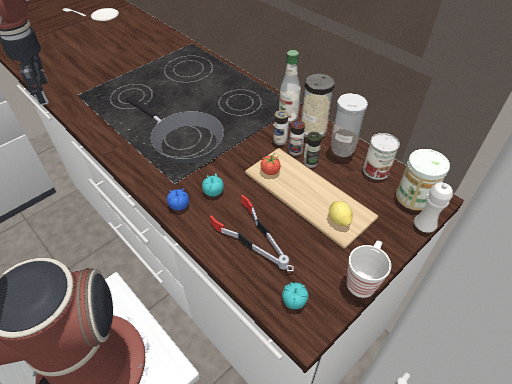

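The top view shows the tongs (jaws at about (243,189) and (243,229), drum at (318,211)), the red tomato at (226,139), the lemon at (319,135), the mug at (382,170) and the pan at (122,175). Tomato-shaped candidates are red (226,139), turquoise (203,201), turquoise (348,228) and blue (193,240). Only the red one, lying on the board, fits the description. I'll confirm with a crop.

```bash
python3 - <<'E'
from h import *
im=cv2.imread("pics/top0.png")[95:255,180:340]
cv2.imwrite("pics/crop0.png",cv2.resize(im,(600,600),interpolation=cv2.INTER_CUBIC)[:, :])
import json
c=json.load(open("top.json"))
full=cv2.imread("pics/top0.png"); hsv=cv2.cvtColor(full,cv2.COLOR_BGR2HSV)
m=(((hsv[...,0]<8)|(hsv[...,0]>172))&(hsv[...,1]>150)&(hsv[...,2]>80)).astype(np.uint8)
n,l,s,ce=cv2.connectedComponentsWithStats(m)
for i in range(1,n):
    if s[i,4]>15 and s[i,0]>180 and s[i,1]<260: print(s[i],ce[i],ray(c,*ce[i],0.03).round(4))
g=lambda u,v,z:print((u,v),ray(c,u,v,z).round(4))
g(122,175.5,.045);g(318,211,.03);g(319,135,.04);g(382,172,.1)
for p in((206,108),(340,106),(341,158),(206,160)):g(*p,.014)
E
```

```text
[215 130  21  20 222] [225.06756757 139.95045045] [0.6346 0.1296 0.03  ]
[234 187  19   6  56] [242.51785714 188.91071429] [0.5056 0.086  0.03  ]
[234 226  18   5  52] [242.19230769 228.57692308] [0.403  0.0884 0.03  ]
(122, 175.5) [0.5446 0.3942 0.045 ]
(318, 211) [ 0.445  -0.1088  0.03  ]
(319, 135) [ 0.6419 -0.115   0.04  ]
(382, 172) [ 0.5381 -0.2561  0.1   ]
(206, 108) [0.724  0.1803 0.014 ]
(340, 106) [ 0.7237 -0.1776  0.014 ]
(341, 158) [ 0.584  -0.1762  0.014 ]
(206, 160) [0.5846 0.1817 0.014 ]
```

View pics/crop0.png

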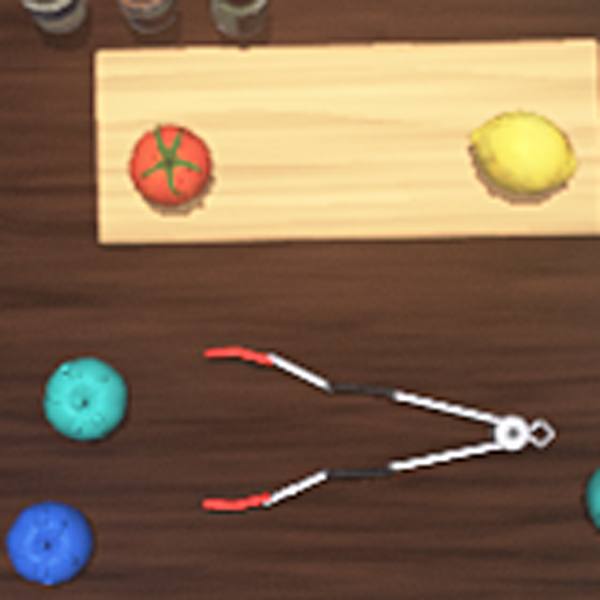

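The crop confirms the red tomato with green leaves at crop (171,165), i.e. pixel (225.6,139). The tongs lie with their jaws towards +y. Next I'll move above the grip point.

```bash
cat >> h.py <<'E'
def go(x,y,z,yaw):
    "print shift/turn to the TCP target; yaw deg of tool y axis, pointing straight down"
    o=ctrl.get_obs(); A=R.from_rotvec(o["tool_rot"]); a=np.radians(yaw)
    Y=np.array([np.cos(a),np.sin(a),0]);Z=np.array([0,0,-1.]);B=R.from_matrix(np.c_[np.cross(Y,Z),Y,Z])
    d=A.inv().apply(np.array([x,y,z])-o["tool_pos"]); r=(A.inv()*B).as_rotvec()
    print("t",round(o["t"],2),"pos",np.round(o["tool_pos"],4),"shift",d.round(4).tolist(),"turn",r.round(4).tolist(),"F",np.round(o["contact_force"],1),"op",round(o["opening"],4),"g",round(o["grip_force"],1))
E
python3 -c "
from h import *
go(.45,-.001,.15,-2.7)"
```

```text
t 0.1 pos [0.2556 0.5697 0.2006] shift [-0.411, -0.441, 0.0513] turn [-0.0018, 0.001, 1.1961] F [ 0.1  0.1 -0.1] op 0.0858 g 0.0
```

```bash
python3 -m jog '[[[-0.02,-0.022,0],[0,0,0.06]],[[-0.05,-0.054,0],[0,0,0.16]],[[-0.08,-0.087,0.005],[0,0,0.26]],[[-0.11,-0.12,0.01],[0,0,0.36]],[[-0.14,-0.15,0.01],[0,0,0.46]]]' 1; python3 -c "
from h import *
go(.45,-.001,.15,-2.7)"
```

```text
t: 0.6
tool_pos: [0.3217, 0.3738, 0.1902]
tool_rot: [-1.345, -2.838, 0.003]
contact_force: [0.1, -0.1, 0.7]
opening: 0.0853
grip_force: 0.0
t 0.6 pos [0.3217 0.3738 0.1902] shift [-0.3714, -0.1378, 0.0406] turn [-0.0021, 0.0011, 0.7326] F [ 0.1 -0.1  0.7] op 0.0853 g 0.0
```

```bash
python3 -m jog '[[[-0.04,-0.014,0],[0,0,0.1]],[[-0.085,-0.03,0.01],[0,0,0.22]],[[-0.13,-0.048,0.015],[0,0,0.34]],[[-0.175,-0.065,0.02],[0,0,0.46]],[[-0.22,-0.08,0.025],[0,0,0.58]]]' && python3 -c "
from h import *
go(.45,-.001,.15,-2.7)"
```

```text
t: 1.1
tool_pos: [0.4001, 0.1535, 0.1661]
tool_rot: [2.103, 2.334, 0.0]
contact_force: [0.4, -0.1, -0.5]
opening: 0.0858
grip_force: 0.0
t 1.1 pos [0.4001 0.1535 0.1661] shift [-0.1589, 0.0335, 0.0161] turn [0.0001, -0.0, 0.1515] F [ 0.4 -0.1 -0.5] op 0.0858 g 0.0
```

```bash
python3 -m jog '[[[-0.045,0.01,0.005],[0,0,0.05]],[[-0.09,0.02,0.01],[0,0,0.1]],[[-0.135,0.03,0.015],[0,0,0.14]],[[-0.159,0.0335,0.016],[0,0,0.1515]],[[-0.159,0.0335,0.016],[0,0,0.1515]]]' && python3 - <<'E'
from h import *
go(.45,-.001,.15,-2.7)
o=ctrl.get_obs(); w=optics.get_image("wrist"); im=w["image"]; cv2.imwrite("pics/w1.png",im)
print(np.round(w["mount"],4),w["fx"],w["cx"],w["cy"])
np.savez("w1.npz",mount=w["mount"],K=[w["fx"],w["fy"],w["cx"],w["cy"]],p=o["tool_pos"],r=o["tool_rot"])
E
```

```text
t: 1.6
tool_pos: [0.4509, -0.0015, 0.15]
tool_rot: [-2.273, -2.168, 0.002]
contact_force: [0.2, 0.6, -0.2]
opening: 0.0852
grip_force: 0.0
t 1.6 pos [ 0.4509 -0.0015  0.15  ] shift [0.0005, -0.0009, -0.0] turn [-0.0014, 0.0004, -0.0002] F [ 0.2  0.6 -0.2] op 0.0852 g 0.0
[[ 1.000e-04 -9.584e-01 -2.854e-01  7.130e-02]
 [ 1.000e+00  3.000e-04 -6.000e-04 -4.000e-04]
 [ 6.000e-04 -2.854e-01  9.584e-01 -1.715e-01]
 [ 0.000e+00  0.000e+00  0.000e+00  1.000e+00]] 340.47220778206645 250.57020899222726 199.3060503068614
```

View pics/w1.png

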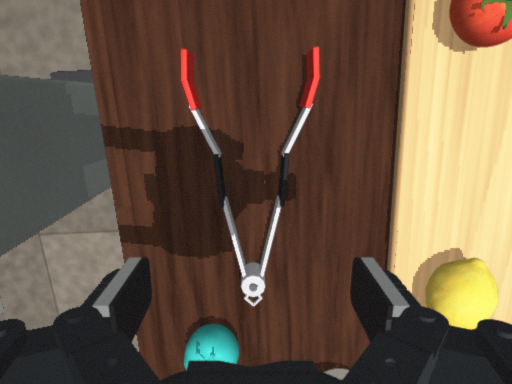

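The wrist view shows the tongs with the drum at (253,286), plates centred near (219,180) and (284,180), jaw tips at (184,50) and (317,48), and the tomato at top right. I'll compute the tongs pose from these.

```bash
cat >> h.py <<'E'
def wray(f,u,v,z):
    d=np.load(f); fx,fy,cx,cy=d["K"]; T=np.eye(4);T[:3,:3]=R.from_rotvec(d["r"]).as_matrix();T[:3,3]=d["p"];T=T@d["mount"]
    k=T[:3,:3]@np.array([(u-cx)/fx,(v-cy)/fy,1]);o=T[:3,3];return o+k*(z-o[2])/k[2]
E
python3 - <<'E'
from h import *
f=lambda u,v,z:wray("w1.npz",u,v,z)[:2]
pl=[f(*p,.03) for p in((215,155),(222,206),(287.5,154),(281.5,206))]; tip=(f(184,50,.034)+f(317,48,.034))/2; dr=f(253,286,.026)
m=np.mean(pl,0); v=tip-dr; a=np.arctan2(v[1],v[0]);u=v/np.hypot(*v)
print(np.round(pl,4),"mid",m.round(4),"tip",tip.round(4),"drum",dr.round(4),"len",np.hypot(*v),"yaw",np.degrees(a)); print(dr+.105*u,tip-.108*u)
print("tomato",wray("w1.npz",485,15,.05))
go(*m,.005,np.degrees(a)-90)
E
```

```text
[[ 0.4207  0.0241]
 [ 0.4234 -0.0221]
 [ 0.483   0.022 ]
 [ 0.4768 -0.0246]] mid [ 4.51e-01 -1.00e-04] tip [0.4551 0.1061] drum [ 0.4475 -0.1069] len 0.21315840991894874 yaw 87.96000582684951
[ 0.45125129 -0.00196743] [ 0.45125693 -0.00180913]
tomato [0.62374751 0.11853623 0.05      ]
t 1.65 pos [0.4506 0.     0.1501] shift [-0.0002, 0.0006, 0.1451] turn [-0.0014, -0.0005, -0.0098] F [ 0.   1.1 -0.8] op 0.0855 g 0.0
```

```bash
python3 -m jog '[[[-0.001,0.001,0.035],[0,0,-0.01]],[[-0.0015,0.0005,0.075],[0,0,-0.01]],[[-0.0015,0.0005,0.11],[0,0,-0.01]],[[-0.0015,0.0005,0.14],[0,0,-0.01]],[[-0.0015,0.0005,0.147],[0,0,-0.01]]]' && python3 -m jog '[[[0,0,0.005],[0,0,0]],[[0,0,0.005],[0,0,0]]]' && python3 -c "
from h import *
go(.451,-.0015,-.002,-2)"
```

```text
t: 2.15
tool_pos: [0.4474, 0.0013, -0.0002]
tool_rot: [-2.25, -2.183, 0.007]
contact_force: [-0.7, -0.3, 1.0]
opening: 0.0852
grip_force: 0.0
t: 2.35
tool_pos: [0.452, -0.0001, -0.0004]
tool_rot: [2.256, 2.186, 0.001]
contact_force: [-0.9, 0.1, 0.5]
opening: 0.0851
grip_force: 0.0
t 2.35 pos [ 4.52e-01 -1.00e-04 -4.00e-04] shift [-0.0014, -0.0009, 0.0015] turn [0.0012, 0.0001, 0.0034] F [-0.9  0.1  0.5] op 0.0851 g 0.0
```

```bash
python3 -m jog '[[[-0.001,-0.001,0],[0,0,0]],[[-0.001,-0.001,0],[0,0,0]],[[-0.001,-0.001,0],[0,0,0]],[[-0.001,-0.001,0],[0,0,0]],[[-0.001,-0.001,0],[0,0,0]]]' 0.64 35 && python3 -m jog '[[[0,0,0],[0,0,0]],[[0,0,0],[0,0,0]],[[0,0,0],[0,0,0]]]'
```

```text
t: 2.85
tool_pos: [0.4505, -0.0016, -0.001]
tool_rot: [2.257, 2.185, 0.0]
contact_force: [0.4, 0.2, -0.6]
opening: 0.0549
grip_force: 0.0
t: 3.15
tool_pos: [0.4502, -0.0015, -0.0014]
tool_rot: [-2.257, -2.185, 0.0]
contact_force: [0.7, 0.3, -0.6]
opening: 0.0547
grip_force: 0.0
```

```bash
python3 - <<'E'
from h import *
w=optics.get_image("wrist"); cv2.imwrite("pics/w2.png",w["image"]);go(.451,-.0015,-.002,-2)
E
```

```text
t 3.2 pos [ 0.4503 -0.0015 -0.0014] shift [0.0001, 0.0007, 0.0006] turn [-0.0001, -0.0, 0.0024] F [ 0.4  0.3 -0.1] op 0.0546 g 0.0
```

View pics/w2.png

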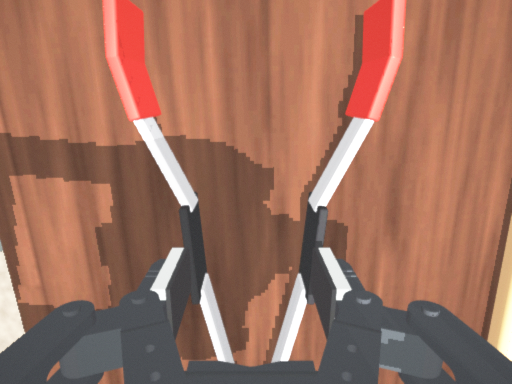

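The wrist view shows both pads against the thumb plates ((185,260) and (320,260)), with the jaws open ahead. I'll lift gently and check.

```bash
python3 -m jog '[[[0,0,0],[0,0,0]],[[0,0,-0.005],[0,0,0]],[[0,0,-0.015],[0,0,0]],[[0,0,-0.03],[0,0,0]],[[0,0,-0.045],[0,0,0]]]' 0.62 && python3 -m jog '[[[0,0,-0.02],[0,0,0]],[[0,0,-0.04],[0,0,0]],[[0,0,-0.055],[0,0,0]],[[0,0,-0.06],[0,0,0]],[[0,0,-0.06],[0,0,0]]]' && python3 - <<'E'
from h import *
for n in("scene","wrist"):
    o=ctrl.get_obs();w=optics.get_image(n); cv2.imwrite(f"pics/{n}3.png",w["image"])
np.savez("w3.npz",mount=w["mount"],K=[w["fx"],w["fy"],w["cx"],w["cy"]],p=o["tool_pos"],r=o["tool_rot"])
a=cv2.imread("pics/wrist3.png");b=cv2.imread("pics/scene3.png")[140:340,130:400]
b=cv2.resize(b,(405,300));a=cv2.resize(a,(395,300)); cv2.imwrite("pics/c3.png",np.hstack([a,b]))
go(.451,-.0015,-.002,-2)
E
```

```text
t: 3.7
tool_pos: [0.4505, -0.0016, 0.045]
tool_rot: [2.257, 2.185, 0.0]
contact_force: [0.2, -1.0, 0.3]
opening: 0.0526
grip_force: 0.0
t: 4.2
tool_pos: [0.4511, -0.0017, 0.1051]
tool_rot: [2.256, 2.184, 0.002]
contact_force: [-0.1, -0.6, -0.3]
opening: 0.0526
grip_force: 0.0
t 4.3 pos [ 0.4499 -0.0015  0.1032] shift [-0.0, 0.0012, 0.1052] turn [-0.0009, -0.0001, 0.0024] F [ 0.1  0.2 -0.1] op 0.053 g 0.0
```

View pics/c3.png

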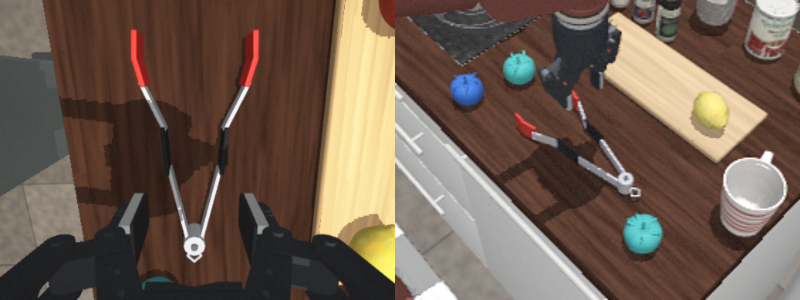

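```bash
python3 - <<'E'
from h import *
o=ctrl.get_obs(); d=np.load("w3.npz")
np.savez("w2.npz",mount=d["mount"],K=d["K"],p=[.4503,-.0015,-.0014],r=[2.257,2.185,0])
f=lambda n,u,v,z:wray(n,u,v,z)[:2]
for nm,a,b,z in(("plate",(181,207),(326,208),.03),("jawrear",(160,112),(347,115),.034),("jawtip",(143,10),(364,10),.034)):
    p,q=f("w2.npz",*a,z),f("w2.npz",*b,z);print(nm,p.round(4),q.round(4),np.hypot(*(p-q)))
s=512/395;t=384/300
for nm,a,b,z in(("jawrear",(148,82),(246,82),.034),("jawtip",(133,31),(257,31),.034)):
    p,q=f("w3.npz",a[0]*s,a[1]*t,z),f("w3.npz",b[0]*s,b[1]*t,z);print(nm,p.round(4),q.round(4),np.hypot(*(p-q)))
print(f("w3.npz",194*s,245*t,.026))
im=cv2.imread("pics/w2.png")[180:384,110:410];cv2.imwrite("pics/w2c.png",cv2.resize(im,None,fx=2.6,fy=2.6,interpolation=cv2.INTER_CUBIC))
E
```

```text
plate [0.4206 0.0256] [0.4832 0.0231] 0.0627089877343013
jawrear [0.4169 0.0657] [0.4893 0.0622] 0.07256172723608037
jawtip [0.4146 0.1011] [0.4936 0.0986] 0.07907939287440832
jawrear [0.4119 0.0664] [0.4987 0.0636] 0.08682038192532901
jawtip [0.4026 0.1076] [0.5069 0.1042] 0.1043493124306082
[ 0.44722481 -0.10579441]
```

View pics/w2c.png

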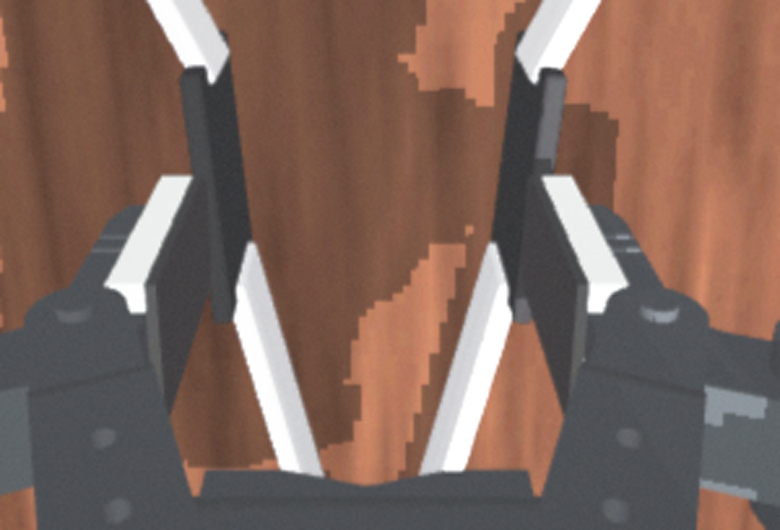

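The tongs are still at rest on the table, so the pads closed above the plates. In the wrist view the fingertips appear to sit about 40 mm behind the reported TCP. I'll check this against the scene camera by projecting both hypotheses.

```bash
python3 - <<'E'
from h import *
import json
c=json.load(open("scene.json")); im=cv2.imread("pics/scene3.png")
d=np.load("w3.npz"); Rt=R.from_rotvec(d["r"]).as_matrix()
K=np.array([[c["fx"],0,c["cx"]],[0,c["fy"],c["cy"]],[0,0,1]])
x0,y0,x1,y1=215,130,315,230; s=6
b=cv2.resize(im[y0:y1,x0:x1],None,fx=s,fy=s,interpolation=cv2.INTER_CUBIC)
for z,col in((0,(0,255,0)),(-.006,(255,255,0)),(-.045,(0,0,255)),):
  for y in(-.0265,.0265):
    P=np.array([[x,y,z] for x in(-.011,.011)])@Rt.T+d["p"]
    p=cv2.projectPoints(P,np.array(c["rvec"]),np.array(c["tvec"]),K,None)[0].reshape(-1,2)
    p=((p-[x0,y0]+.5)*s).astype(int); cv2.line(b,tuple(map(int,p[0])),tuple(map(int,p[1])),col,2)
cv2.imwrite("pics/s3m.png",b)
E
```

```text
(no output)
```

View pics/s3m.png

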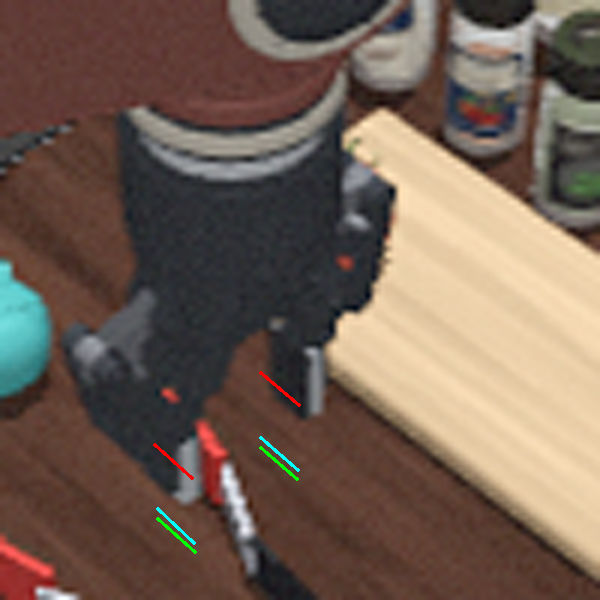

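The green lines (stated tips) lie well below the real fingertips, whose corners are at (185,500) and (308,415). So the real tips are about 33 mm behind the reported TCP. I'll reopen and descend further, watching the force.

```bash
python3 -m jog '[[[0,0,0],[0,0,0]],[[0,0.001,0.015],[0,0,0]],[[0,0.001,0.04],[0,0,0]],[[0,0.001,0.065],[0,0,0]],[[0,0.001,0.085],[0,0,0]]]' 1 && python3 -m jog '[[[0,0,0.01],[0,0,0]],[[0,0,0.018],[0,0,0]],[[0,0,0.022],[0,0,0]],[[0,0,0.026],[0,0,0]],[[0,0,0.028],[0,0,0]]]' && python3 -m jog '[[[0,0,0.003],[0,0,0]],[[0,0,0.006],[0,0,0]],[[0,0,0.008],[0,0,0]],[[0,0,0.008],[0,0,0]]]' 
```

```text
t: 4.8
tool_pos: [0.4499, -0.0013, 0.0163]
tool_rot: [-2.256, -2.183, 0.003]
contact_force: [0.1, -1.2, 0.4]
opening: 0.0856
grip_force: 0.0
t: 5.3
tool_pos: [0.4518, -0.0016, -0.0089]
tool_rot: [2.257, 2.185, 0.001]
contact_force: [0.2, -0.0, -0.7]
opening: 0.0856
grip_force: 0.0
t: 5.7
tool_pos: [0.4511, -0.0015, -0.0176]
tool_rot: [-2.257, -2.185, 0.0]
contact_force: [-0.8, -0.1, 0.1]
opening: 0.086
grip_force: 0.0
```

```bash
python3 -m jog '[[[0,0,0.003],[0,0,0]],[[0,0,0.005],[0,0,0]],[[0,0,0.007],[0,0,0]],[[0,0,0.008],[0,0,0]],[[0,0,0.008],[0,0,0]]]' && python3 -m jog '[[[0,0,0],[0,0,0]],[[0,0,0],[0,0,0]],[[0,0,0],[0,0,0]],[[0,0,0],[0,0,0]],[[0,0,0],[0,0,0]]]' 0.65 35 && python3 -m jog '[[[0,0,0],[0,0,0]],[[0,0,0],[0,0,0]]]'
```

```text
t: 6.2
tool_pos: [0.4511, -0.0015, -0.0255]
tool_rot: [-2.257, -2.185, 0.0]
contact_force: [0.5, 0.2, -0.2]
opening: 0.0855
grip_force: 0.0
t: 6.7
tool_pos: [0.4524, -0.0016, -0.0243]
tool_rot: [2.256, 2.184, 0.002]
contact_force: [0.7, 1.4, 5.2]
opening: 0.0554
grip_force: 8.0
t: 6.9
tool_pos: [0.4524, -0.0016, -0.0243]
tool_rot: [2.256, 2.184, 0.002]
contact_force: [-0.4, 1.6, 5.5]
opening: 0.0555
grip_force: 8.0
```

Grip force is now 8 N. Lifting.

```bash
python3 -m jog '[[[0,0,-0.003],[0,0,0]],[[0,0,-0.01],[0,0,0]],[[0,0,-0.022],[0,0,0]],[[0,0,-0.038],[0,0,0]],[[0,0,-0.055],[0,0,0]]]' && python3 -m jog '[[[0,0,-0.017],[0,0,0]],[[0,0,-0.034],[0,0,0]],[[0,0,-0.048],[0,0,0]],[[0,0,-0.056],[0,0,0]],[[0,0,-0.06],[0,0,0]]]' && python3 -m jog '[[[0,0,0],[0,0,0]],[[0,0,0],[0,0,0]],[[0,0,0],[0,0,0]]]' && python3 - <<'E'
from h import *
o=ctrl.get_obs();w=optics.get_image("wrist"); cv2.imwrite("pics/w4.png",w["image"])
np.savez("w4.npz",mount=w["mount"],K=[w["fx"],w["fy"],w["cx"],w["cy"]],p=o["tool_pos"],r=o["tool_rot"])
import json
s=optics.get_image("scene");t=optics.get_image("top");cv2.imwrite("pics/t4.png",t["image"])
cv2.imwrite("pics/c4.png",np.hstack([cv2.resize(w["image"],(400,300)),cv2.resize(s["image"][100:340,120:440],(400,300))]))
go(.56,.056,.12,-45)
E
```

```text
t: 7.4
tool_pos: [0.4509, -0.0016, 0.0305]
tool_rot: [-2.257, -2.185, 0.001]
contact_force: [-0.1, 0.9, -0.4]
opening: 0.0559
grip_force: 6.7
t: 7.9
tool_pos: [0.4517, -0.0017, 0.0908]
tool_rot: [2.256, 2.184, 0.001]
contact_force: [-1.0, -0.3, -1.5]
opening: 0.0556
grip_force: 6.7
t: 8.2
tool_pos: [0.4506, -0.0015, 0.0887]
tool_rot: [-2.256, -2.184, 0.002]
contact_force: [-0.8, -0.1, -0.4]
opening: 0.0556
grip_force: 6.7
t 8.35 pos [ 0.4509 -0.0015  0.0891] shift [0.061, 0.1071, -0.0311] turn [-0.0012, 0.0003, 0.7529] F [-0.6 -0.1 -0.5] op 0.0557 g 6.7
```

View pics/c4.png

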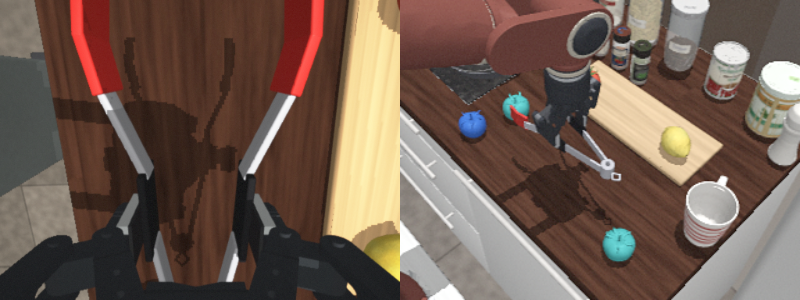

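The tongs are held straight and clear of the table: the jaws run to the top of the wrist view at (95,60) and (300,60), and the shadow lies below. Next I'll triangulate the tomato from both fixed cameras.

```bash
python3 - <<'E'
from h import *
import json
from scipy.optimize import least_squares
obs=[]
for n,(x0,y0,x1,y1) in(("top",(205,120,250,160)),("scene",(250,145,295,185))):
    c=json.load(open(n+".json")); im=cv2.imread(f"pics/{n}0.png"); h=cv2.cvtColor(im,cv2.COLOR_BGR2HSV)
    m=(((h[...,0]<9)|(h[...,0]>170))&(h[...,1]>140)&(h[...,2]>70)).astype(np.uint8); k=np.zeros_like(m);k[y0:y1,x0:x1]=m[y0:y1,x0:x1]
    nn,l,s,ce=cv2.connectedComponentsWithStats(k); 
    pts=np.argwhere(k)[:,::-1].astype(np.int32); hull=cv2.convexHull(pts); M=cv2.moments(hull); cen=(M["m10"]/M["m00"],M["m01"]/M["m00"])
    print(n,cen,cv2.minEnclosingCircle(pts),cv2.boundingRect(pts)); obs.append((c,cen))
def res(P):
    r=[]
    for c,ce in obs:
        K=np.array([[c["fx"],0,c["cx"]],[0,c["fy"],c["cy"]],[0,0,1]]); p=cv2.projectPoints(P.reshape(1,3),np.array(c["rvec"]),np.array(c["tvec"]),K,None)[0].ravel(); r+=list(p-ce)
    return r
f=least_squares(res,np.array([.63,.13,.045]),x_scale=.01); print(f.x,f.fun); print(ray(obs[0][0],*obs[0][1],.043))
# pan rim ellipse via several rim pixels
E
```

```text
top (225.020325203252, 138.78099593495935) ((225.06536865234375, 138.69081115722656), 10.598163604736328) (215, 129, 21, 21)
scene (275.087593728698, 160.96387184730742) ((278.0, 159.0), 19.416587829589844) (261, 147, 34, 28)
[0.64013482 0.12300893 0.05272566] [ 2.06240481 -2.44473366 -3.44460002  0.32776407]
[0.63553501 0.12894714 0.043     ]
```

```bash
python3 -m jog '[[[0.005,0.01,0],[0,0,0.06]],[[0.015,0.028,-0.003],[0,0,0.15]],[[0.027,0.05,-0.006],[0,0,0.25]],[[0.038,0.07,-0.006],[0,0,0.35]],[[0.048,0.09,-0.006],[0,0,0.45]]]' && python3 -c "
from h import *
go(.575,.069,.095,-45)"
```

```text
t: 8.85
tool_pos: [0.5436, 0.044, 0.0955]
tool_rot: [-2.691, -1.621, 0.0]
contact_force: [-0.9, 0.2, -1.7]
opening: 0.0555
grip_force: 6.7
t 8.85 pos [0.5436 0.044  0.0955] shift [0.0368, 0.0161, 0.0005] turn [-0.0003, 0.0002, 0.299] F [-0.9  0.2 -1.7] op 0.0555 g 6.7
```

```bash
python3 -m jog '[[[0.01,0.004,0],[0,0,0.09]],[[0.02,0.009,0],[0,0,0.18]],[[0.03,0.013,0],[0,0,0.25]],[[0.0365,0.016,0],[0,0,0.3]],[[0.0365,0.016,0],[0,0,0.3]]]' && python3 -m jog '[[[0,0,0],[0,0,0]],[[0,0,0],[0,0,0]]]' && python3 - <<'E'
from h import *
go(.575,.069,.095,-45)
o=ctrl.get_obs();w=optics.get_image("wrist"); im=w["image"];cv2.imwrite("pics/w5.png",im)
T=np.eye(4);T[:3,:3]=R.from_rotvec(o["tool_rot"]).as_matrix();T[:3,3]=o["tool_pos"];T=np.linalg.inv(T@w["mount"])
def pr(P): q=T[:3,:3]@P+T[:3,3]; return (int(w["fx"]*q[0]/q[2]+w["cx"]),int(w["fy"]*q[1]/q[2]+w["cy"]))
b=im.copy()
for a in np.arange(0,6.28,.1): cv2.circle(b,pr(np.array([.635+.0285*np.cos(a),.129+.0285*np.sin(a),.043])),1,(255,0,255),-1)
Z=T  # jaws model, tongs frame = tool frame, underside at tool z=-.0243
A=np.eye(4);A[:3,:3]=R.from_rotvec(o["tool_rot"]).as_matrix();A[:3,3]=o["tool_pos"]
for x,y in((.062,.0385),(.062,-.0385),(.085,.044),(.085,-.044)):
  for h in(0,.034): cv2.circle(b,pr(A[:3,:3]@np.array([x,y,-.0243-h])+A[:3,3]),3,(0,255,255) if h else (255,255,0),-1)
cv2.imwrite("pics/w5m.png",cv2.resize(b,(800,600)))
E
```

```text
t: 9.35
tool_pos: [0.5743, 0.0688, 0.0953]
tool_rot: [-2.9, -1.208, 0.001]
contact_force: [-0.5, -0.3, -1.0]
opening: 0.0557
grip_force: 6.7
t: 9.55
tool_pos: [0.5735, 0.0681, 0.0954]
tool_rot: [-2.9, -1.207, 0.001]
contact_force: [0.6, 0.5, -1.3]
opening: 0.0554
grip_force: 6.7
t 9.55 pos [0.5735 0.0681 0.0954] shift [0.0016, 0.0004, 0.0004] turn [-0.0003, 0.0005, 0.0034] F [ 0.6  0.5 -1.3] op 0.0554 g 6.7
```

View pics/w5m.png

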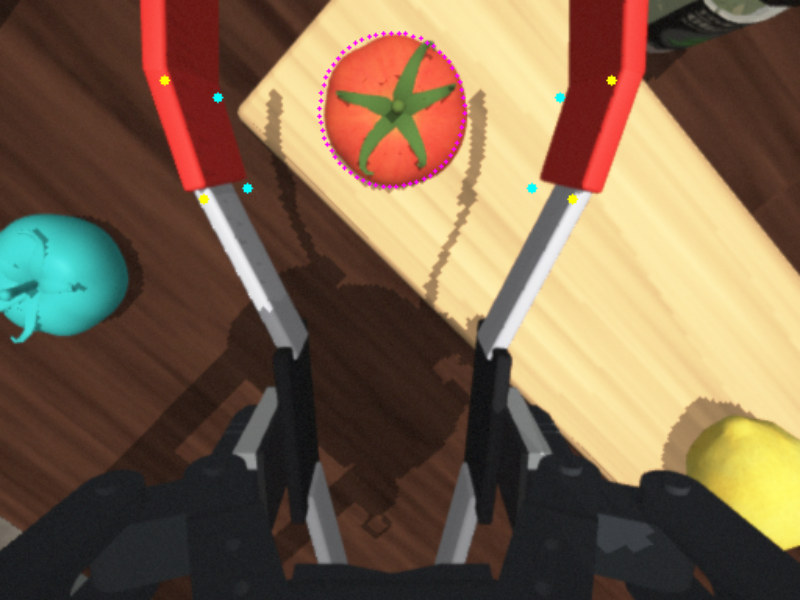

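The marked wrist view shows the tomato at (395,111) inside the predicted circle and midway between the jaws (inner edges at (220,100) and (565,100)). I'm well aligned, so I'll descend straight down.

```bash
python3 -m jog '[[[0,0,0.008],[0,0,0]],[[0,0,0.02],[0,0,0]],[[0,0,0.034],[0,0,0]],[[0,0,0.046],[0,0,0]],[[0,0,0.056],[0,0,0]]]' && python3 -m jog '[[[0,0,0.01],[0,0,0]],[[0,0,0.019],[0,0,0]],[[0,0,0.027],[0,0,0]],[[0,0,0.032],[0,0,0]],[[0,0,0.034],[0,0,0]]]' && python3 -m jog '[[[0,0,0],[0,0,0]],[[0,0,0],[0,0,0]]]'
```

```text
t: 10.1
tool_pos: [0.5728, 0.0684, 0.0375]
tool_rot: [-2.9, -1.206, 0.004]
contact_force: [-0.0, -0.3, -0.9]
opening: 0.0557
grip_force: 6.7
t: 10.6
tool_pos: [0.5737, 0.0684, 0.0051]
tool_rot: [-2.9, -1.206, 0.001]
contact_force: [-0.3, -0.1, -0.9]
opening: 0.0552
grip_force: 6.7
t: 10.8
tool_pos: [0.5744, 0.0684, 0.0062]
tool_rot: [2.9, 1.206, 0.001]
contact_force: [0.7, -0.5, -0.7]
opening: 0.0555
grip_force: 6.7
```

```bash
python3 -m jog '[[[0,0,0],[0,0,0]],[[0,0,0],[0,0,0]],[[0,0,0],[0,0,0]]]' 0.52 38 && python3 -m jog '[[[0,0,0],[0,0,0]],[[0,0,0],[0,0,0]],[[0,0,0],[0,0,0]],[[0,0,0],[0,0,0]],[[0,0,0],[0,0,0]]]' 0 38 && python3 -m jog '[[[0,0,0],[0,0,0]],[[0,0,0],[0,0,0]]]'
```

```text
t: 11.1
tool_pos: [0.5741, 0.0684, 0.006]
tool_rot: [2.901, 1.206, 0.001]
contact_force: [-0.4, -0.5, -0.5]
opening: 0.0447
grip_force: 9.7
t: 11.6
tool_pos: [0.5741, 0.0684, 0.0059]
tool_rot: [2.901, 1.206, 0.0]
contact_force: [-0.1, -0.5, 0.2]
opening: 0.0368
grip_force: 38.0
t: 11.8
tool_pos: [0.5741, 0.0684, 0.0058]
tool_rot: [2.901, 1.206, 0.0]
contact_force: [-0.6, -0.6, -0.9]
opening: 0.0368
grip_force: 38.0
```

Opening is 36.8 mm, within the range expected with the tomato gripped. Lifting slowly.

```bash
python3 -m jog '[[[0,0,-0.002],[0,0,0]],[[0,0,-0.008],[0,0,0]],[[0,0,-0.018],[0,0,0]],[[0,0,-0.03],[0,0,0]],[[0,0,-0.044],[0,0,0]]]' && python3 -m jog '[[[0,0,-0.016],[0,0,0]],[[0,0,-0.032],[0,0,0]],[[0,0,-0.048],[0,0,0]],[[0,0,-0.06],[0,0,0]],[[0,0,-0.07],[0,0,0]]]'&& python3 -m jog '[[[0,0,-0.006],[0,0,0]],[[0,0,-0.009],[0,0,0]],[[0,0,-0.01],[0,0,0]],[[0,0,-0.01],[0,0,0]]]' && python3 - <<'E'
from h import *
o=ctrl.get_obs();w=optics.get_image("wrist"); im=w["image"];cv2.imwrite("pics/w6.png",im)
h=cv2.cvtColor(im,cv2.COLOR_BGR2HSV); g=((h[...,0]>35)&(h[...,0]<75)&(h[...,1]>80)).astype(np.uint8); g[130:]=0
ys,xs=np.nonzero(g);print("green px",len(xs),xs.mean() if len(xs) else 0,ys.mean() if len(xs) else 0, xs.min(),xs.max(),ys.min(),ys.max())
# pan centre from top image: fit ellipse points check
go(.49,.33,.13,-45)
E
```

```text
t: 12.3
tool_pos: [0.5738, 0.0684, 0.0508]
tool_rot: [2.901, 1.207, -0.0]
contact_force: [0.6, 0.2, -2.3]
opening: 0.0368
grip_force: 38.2
t: 12.8
tool_pos: [0.5743, 0.0684, 0.1214]
tool_rot: [2.9, 1.206, 0.002]
contact_force: [0.7, -1.3, -2.6]
opening: 0.037
grip_force: 38.2
t: 13.2
tool_pos: [0.5735, 0.0684, 0.1291]
tool_rot: [-2.9, -1.206, 0.002]
contact_force: [-0.3, -0.3, -2.3]
opening: 0.0364
grip_force: 38.2
green px 4845 260.5259029927761 51.31764705882353 27 505 0 121
t 13.25 pos [0.5735 0.0684 0.1289] shift [0.1267, -0.2436, -0.001] turn [-0.001, 0.001, 0.0029] F [ 0.1 -0.3 -2.6] op 0.0366 g 38.2
```

```bash
python3 -m jog '[[[0.003,-0.006,0],[0,0,0]],[[0.01,-0.02,0],[0,0,0]],[[0.02,-0.04,0],[0,0,0]],[[0.031,-0.062,0],[0,0,0]],[[0.042,-0.084,0],[0,0,0]]]' && python3 -m jog '[[[0.011,-0.022,0],[0,0,0]],[[0.022,-0.044,0],[0,0,0]],[[0.033,-0.066,0],[0,0,0]],[[0.044,-0.088,0],[0,0,0]],[[0.053,-0.106,0],[0,0,0]]]' && python3 -c "
from h import *
go(.4845,.334,.13,-45)"
```

```text
t: 13.75
tool_pos: [0.543, 0.1593, 0.1295]
tool_rot: [-2.9, -1.207, 0.0]
contact_force: [0.2, -0.7, -2.6]
opening: 0.0369
grip_force: 38.3
t: 14.25
tool_pos: [0.5046, 0.272, 0.1294]
tool_rot: [-2.899, -1.208, 0.001]
contact_force: [-0.6, -0.8, -0.5]
opening: 0.0363
grip_force: 38.3
t 14.25 pos [0.5046 0.272  0.1294] shift [0.0299, -0.058, -0.0005] turn [-0.0009, 0.0003, 0.0044] F [-0.6 -0.8 -0.5] op 0.0363 g 38.3
```

```bash
python3 -m jog '[[[0.009,-0.018,0],[0,0,0]],[[0.018,-0.034,0],[0,0,0]],[[0.025,-0.047,0],[0,0,0]],[[0.029,-0.055,0],[0,0,0]],[[0.03,-0.058,0],[0,0,0]]]' && python3 -m jog '[[[0,0,0],[0,0,0]],[[0,0,0],[0,0,0]],[[0,0,0],[0,0,0]],[[0,0,0],[0,0,0]],[[0,0,0],[0,0,0]]]' && python3 - <<'E'
from h import *
import json
go(.4845,.334,.13,-45)
K=lambda c:np.array([[c["fx"],0,c["cx"]],[0,c["fy"],c["cy"]],[0,0,1]])
for n in("top","scene","wrist"):
    c=optics.get_image(n); im=c["image"]; cv2.imwrite(f"pics/{n}7.png",im)
    h=cv2.cvtColor(im,cv2.COLOR_BGR2HSV); m=(((h[...,0]<9)|(h[...,0]>170))&(h[...,1]>140)&(h[...,2]>70)).astype(np.uint8)
    nn,l,s,ce=cv2.connectedComponentsWithStats(m)
    print(n,[(s[i].tolist(),ce[i].round(1).tolist()) for i in range(1,nn) if s[i,4]>40])
    if n!="wrist": print("expected tomato px",cv2.projectPoints(np.array([[[.5446,.394,.17]]]),np.array(c["rvec"]),np.array(c["tvec"]),K(c),None)[0].ravel())
E
```

```text
t: 14.75
tool_pos: [0.4855, 0.3328, 0.1296]
tool_rot: [2.9, 1.208, -0.001]
contact_force: [-0.7, -0.4, -1.5]
opening: 0.0368
grip_force: 38.3
t: 15.25
tool_pos: [0.4864, 0.3315, 0.1297]
tool_rot: [2.901, 1.205, 0.0]
contact_force: [-0.8, 0.4, -1.7]
opening: 0.0366
grip_force: 38.3
t 15.25 pos [0.4864 0.3315 0.1297] shift [0.0004, -0.0031, -0.0003] turn [0.0, -0.0, 0.0022] F [-0.8  0.4 -1.7] op 0.0366 g 38.3
top [([210, 80, 14, 13, 54], [216.0, 87.1]), ([104, 153, 17, 13, 55], [112.8, 158.5])]
expected tomato px [104.98286028 171.27226313]
scene [([185, 94, 7, 9, 47], [187.9, 98.2]), ([171, 101, 11, 10, 53], [176.2, 105.4]), ([366, 163, 11, 12, 51], [369.9, 168.4])]
expected tomato px [179.41762001  98.43060775]
wrist [([148, 0, 210, 135, 14607], [254.6, 64.8]), ([236, 0, 9, 17, 63], [240.7, 6.7])]
```

The red blob between the jaws fills the wrist view, and no red remains at the tomato's old place on the board. The grip is steady at 38 N, so I'm handing in.

```bash
python3 -c "
from station import job
print(job.finish_job())"
```

```text
the job is handed in; nothing more can be done
None
```

I handed the job in with the red tomato held in the squeezed tongs over the middle of the pan, well above the rim; the hand-in returned no verdict.

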